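Push the TV remote into its corner on the hotel bedside table

ROBOT

A 6-joint arm with a two-finger parallel gripper is mounted at the origin on the work surface. World frame = base frame: x ahead of the robot, y to its left, z up, the work surface at z = 0. Lengths are in mm, angles in rad, forces in N, time in s.
With the tool pointing down it reaches from about 400 to 925 mm from the base axis. Payload 12.5 kg.
Tool frame: the origin (TCP) lies on the front face of the gripper's body, between the roots of the fingers; the fingertips stand 78 mm ahead of it and the grasp point (between the pads) lies 59 mm ahead of it (env.nose_length is the distance from the TCP to the fingertips, in mm); z points along the fingers, y is the line along which they close (so a half turn about z gives the same grasp; the last joint's range is limited). The gripper opens to 95 mm and grips with 3 to 60 N. Pads are 20 mm wide; open, the fingers measure 119 mm over their backs; the gripper's body (75 mm by 180 mm) begins 59 mm behind the grasp point.
Start: joints at [1.219, 0.491, 1.559, -0, 1.092, -0.106], TCP at [152.062, 606.23, 292.261] pointing down, gripper open.
Joint ranges: [-3.1, 3.1], [-0.84, 2.19], [0.05, 2.79], [-1.13, 4.28], [0.06, 2.93], [-2.69, 2.69]. Speed limits (rad/s): [2.22, 2.22, 2.79, 3.14, 3.14, 3.14].

INTERFACE

Orientations are given as [roll, pitch, yaw] about the fixed x, y, z axes, in that order (R = Rz(yaw) Ry(pitch) Rx(roll)).
In Python, from cell import env gives the robot as it stands.
- The arm moves only by the tool jog_arm, never from a script. Its argument "motion" is a list of rows, each a list of 7 numbers: the turn, a rotation vector about the tool's x, y, z in degrees, then the shift along the tool's x, y, z in mm, then the finger opening in mm, from 0 to 95.1. In form: [[wx, wy, wz, x, y, z, hand], ...]. A call has 1 to 10 rows; each row shifts and turns the commanded pose from where the row before left it, along the tool's axes as they then stand; what a row does not reach is not made up. A row lasts 1/8 s, in which the tool goes at most 62.5 mm and 10.7 degrees, less where a joint would pass 70% of its speed; a pose out of reach is approached as far as the arm can. A call is refused whole if a number of a shift passes 62.5 or a number of a turn 10.7, either way. A call with a gripper value outside its range is refused whole. The fingers move at their own pace and stop on an object; the grip force is fixed at half the most. Time passes only in rows, so rows that do not move let the fingers close. It gives the time, the measured TCP pose, the force, the opening and the grip force at its end, in the units of the state.
- env.state(): the state, without advancing time (a new reading comes with each control period).
- env.read_camera(name): name is "side" or "top" or "wrist"; returns a dict with "color" (400x640x3 uint8, red, green, blue), "z_map" (400x640 float32, mm along the optical axis (not along the pixel's ray), 0 where there is no reading), "camera_matrix" (3x3 intrinsics, pixels), "k1" (the pictures are not rectified: a ray, as slopes to the right and down, at radius r is drawn at 1 + k1 r^2 times it, then the intrinsics apply), "world_to_cam" (4x4, takes a point from world to camera coordinates). Camera axes: x right, y up, looking along -z (the intrinsics and any distortion apply to the point x, -y, -z); pixel columns grow to the right and rows downward; lengths in mm; the calibration is good to about 2 mm. A picture is of the moment at which its call begins.
- env.job_done(): hands the job in; it is judged then, once.
Trained networks look in the newest picture that a camera, given by its name, has taken for a name from the list of things; names that differ only in an ending like _2 or _b are one class to them, and where a whole thing is asked for, a point or a joint stands for the part that bears it (a point fixed in the world has none). Each returns a list of dicts, best first, with "score" (0 to 1); they miss things now and then, are a little off and sometimes report something else, mostly with a low value. They report only what shows in the picture. A call takes as long as a camera call. They do not tell look-alikes from the thing itself.
- env.recognise(camera, thing): "location" ([column, row] in pixels, amid what is visible of it).
The state is a dict: "t": time; "joints": joint angles; "qvel": joint speeds; "tau": joint torques, N m; "eef_pos": TCP position; "tcp_rot": TCP orientation; "ft_force": force on the tool from outside, world axes, zero at the start; "moment": the same for the moment, N m; "opening": opening from 0.0 (shut) to 1.0 (fully open); "grip_force": force on a finger pad.
Only numpy, scipy, OpenCV 4.12 (cv2) and the standard library are available. Lean on these libraries where they do the work, as an engineer would, in place of code of your own. Each camera call takes 0.05 s, during which the arm holds its last target. There are 200 camera calls.

TASK

Tidy the bedside table: push the long black TV remote along the table top into the corner between the charging block and the telephone, so that its long side lies flush against the front of the block and one end touches the side of the telephone. Only push it with the fingers: do not lift or tip it, and do not disturb the other things.

Things in the scene. Friction and masses are not known exactly. Their poses are not given: they have to be found in the camera images.
- remote: TV remote control: the long slim black bar with rows of small grey keys, 170 mm long, 46 mm wide, 20 mm high, about 0.12 kg, lying loose on the table, keys up. Origin: centre of its underside. Its y axis runs along its length, x across its width, z up.
- charging_block: Long, low, dark metal charging block fixed to the table, a plain bar 90 mm deep (its x), 360 mm long (its y) and 40 mm high, with small white sockets in the front face. Origin: centre of its underside. x points away from the robot; the front face, towards the robot, is the vertical plane x = -45 mm in its frame.
- telephone: Black desk telephone, fixed, 190 (its x) x 150 mm (its y), sides vertical to 42 mm, 64 mm high at the handset. Origin: centre of underside; axes parallel to the block's; side faces at y = -75 and +75 mm. Its centre is 255 mm along the block from the block's centre, to the left or right (swaps with the wooden box), and 50 mm nearer the robot: its side stands out 100 mm past the block's front.
- wooden_box: Closed dark wooden box with a brass clasp that does not move, 190 x 150 mm, 57 mm high, at the block's other end, mirror image of the telephone's place. Origin: centre of its underside. Telephone and box leave a bay 360 mm wide between them in front of the block.
- smartphone: Bystander: smartphone 72 x 150 x 8 mm lying loose on top of the charging block (40 mm up). Origin: centre of underside.
- mug: Bystander: white mug, 80 mm wide, 85 mm high, standing in front of the telephone or the wooden box. Origin: centre of underside.
- cream_jar: Bystander: small white jar with a metal lid, 54 mm wide, 50 mm high, standing in front of the other of those two. Origin: centre of underside.
- glasses_case: Bystander: grey spectacle case 155 x 58 x 40 mm near one side of the table. Origin: centre of underside.
- ac_remote: Bystander: the short white air-conditioner remote, 115 x 50 x 18 mm, near the other side of the table. Origin: centre of underside.
- alarm_clock: Bystander: wooden alarm clock 50 x 110 x 60 mm at the near right of the table. Origin: centre of underside.
- water_bottle: Bystander: water bottle 60 mm wide, 160 mm high, at the near right of the table. Origin: centre of underside.
Mind the look-alikes: they are no part of the job. Of the things shaped like the remote, the black one is meant.

How it is judged (in metres and radians):
At the end, for the whole second after the job is handed in: The remote lies flat and still on the table in the corner: its long side parallel to the block's front within 2.5 degrees and within 4 mm of it, its end within 4 mm of the telephone's side (x of remote in the frame of charging_block between -0.072 and -0.06 m and angle between the y axis of remote and the y axis of charging_block, either way round below 0.045 rad and y of remote in the frame of telephone between -0.164 and 0.164 m and y of remote in the frame of charging_block between -0.12 and 0.12 m and height (world z) of remote below 0.004 m and angle between remote's own z axis and vertical below 0.05 rad and linear speed of remote below 0.01 m/s); the robot touches nothing.
It fails at once if the TV remote is lifted off the table (more than 12 mm) or tipped up (more than about 17 degrees) (height (world z) of remote above 0.012 m or angle between remote's own z axis and vertical above 0.3 rad).
It fails at once if the smartphone, mug, cream jar: one of them is moved more than 20 mm or knocked over (distance of any of smartphone, mug, cream_jar from where it was at the start of the episode above 0.02 m or angle between any of smartphone, mug, cream_jar's own z axis and vertical above 0.4 rad).
It fails at once if the spectacle case, air-conditioner remote: one of them is moved more than 20 mm or knocked over (distance of any of glasses_case, ac_remote from where it was at the start of the episode above 0.02 m or angle between any of glasses_case, ac_remote's own z axis and vertical above 0.4 rad).
It fails at once if the alarm clock, water bottle: one of them is moved more than 20 mm or knocked over (distance of any of alarm_clock, water_bottle from where it was at the start of the episode above 0.02 m or angle between any of alarm_clock, water_bottle's own z axis and vertical above 0.4 rad).
It also fails if it takes over 48 s, if anything falls off the work surface, if the arm or the gripper's body presses on something with over 40 N, if the wrist force passes 120 N, or if a joint passes its speed limit or range.

## Working session

There is one attempt and no reset: what is moved stays moved. The work goes in short steps, Python scripts to look and compute and a tool call to move; the robot and the scene stay as the last step left them, time stands still between calls to the robot, and variables do not carry over. Pictures are saved under pics/ and viewed, at most 10 in all, crops included, and the job is handed in when it is done.

Besides the shell and the picture viewer there is one more tool, called as name(argument=value, ...), one argument or row to a line, values as JSON. jog_arm: Moves the arm, as the interface text tells. Its arguments: {"type":"object","properties":{"motion":{"type":"array"}},"required":["motion"]}

```bash
mkdir -p pics
cat > h.py <<'E'
import numpy as np, cv2
from cell import env
def cloud(d):
    z=d["z_map"].astype(float); K=np.array(d["camera_matrix"]); h,w=z.shape
    u,v=np.meshgrid(np.arange(w),np.arange(h))
    p=np.stack([u,v],-1).reshape(-1,1,2).astype(float)
    s=cv2.undistortPoints(p,K,np.array([d["k1"],0,0,0,0.])).reshape(h,w,2)
    c=np.stack([s[...,0]*z,-s[...,1]*z,-z],-1)
    M=np.linalg.inv(np.array(d["world_to_cam"]))
    return c@M[:3,:3].T+M[:3,3]
def save(d,n): cv2.imwrite("pics/"+n,d["color"][...,::-1])
E
python3 - <<'E'
from h import *
s=env.state(); print(s["t"],s["eef_pos"],s["tcp_rot"],s["opening"])
for c in ("top","side"):
    d=env.read_camera(c); save(d,c+"0.png"); P=cloud(d); np.save(c+"0.npy",P)
    for t in "remote charging_block telephone wooden_box smartphone mug cream_jar glasses_case ac_remote alarm_clock water_bottle".split():
        for r in env.recognise(c,t)[:2]:
            u,v=map(int,map(round,r["location"])); print(c,t,round(r["score"],2),(u,v),P[v,u].round(0))
E
```

```text
0.0 [152.01266755 606.06602172 291.64378953] [-3.14046528e+00 -9.17913868e-05  2.89580537e+00] 1.0008457397390416
top remote 0.94 (257, 244) [311. 216.  16.]
top remote 0.69 (306, 194) [498.  37.  16.]
top charging_block 0.72 (336, 146) [677. -76.  37.]
top telephone 0.81 (251, 149) [665. 243.  42.]
top wooden_box 0.65 (388, 162) [ 610. -267.   58.]
top smartphone 0.88 (307, 138) [707.  33.  44.]
top mug 0.95 (241, 189) [520. 283.   3.]
top cream_jar 0.57 (380, 209) [ 435. -233.   54.]
top glasses_case 0.89 (465, 202) [ 463. -552.   36.]
top ac_remote 0.85 (162, 212) [431. 575.  14.]
top alarm_clock 0.94 (413, 255) [ 269. -348.   53.]
top water_bottle 0.69 (387, 251) [ 280. -244.  125.]
side remote 0.95 (285, 172) [335. 202.  22.]
side remote 0.82 (333, 201) [499.  21.  22.]
side charging_block 0.89 (401, 218) [692. -96.  42.]
side telephone 0.81 (376, 165) [659. 206.  45.]
side telephone 0.49 (399, 215) [689. -83.  43.]
side wooden_box 0.89 (383, 262) [ 609. -293.   60.]
side smartphone 0.87 (397, 195) [698.  10.  50.]
side smartphone 0.53 (328, 374) [ 465. -574.   43.]
side mug 0.83 (338, 153) [524. 233.  80.]
side cream_jar 0.98 (317, 259) [ 446. -267.   48.]
side glasses_case 0.83 (329, 372) [ 467. -568.   41.]
side ac_remote 0.56 (322, 131) [472. 540.  21.]
side alarm_clock 0.87 (244, 292) [ 280. -382.   59.]
side water_bottle 0.84 (251, 250) [ 287. -283.   96.]
side water_bottle 0.47 (374, 165) [648. 188.  55.]
```

Run:
```python
import cv2
a=cv2.imread("pics/top0.png")[90:290,130:490]; cv2.imwrite("pics/a.png",cv2.resize(a,(792,440),interpolation=cv2.INTER_CUBIC))
```

```text
(no output)
```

View pics/a.png

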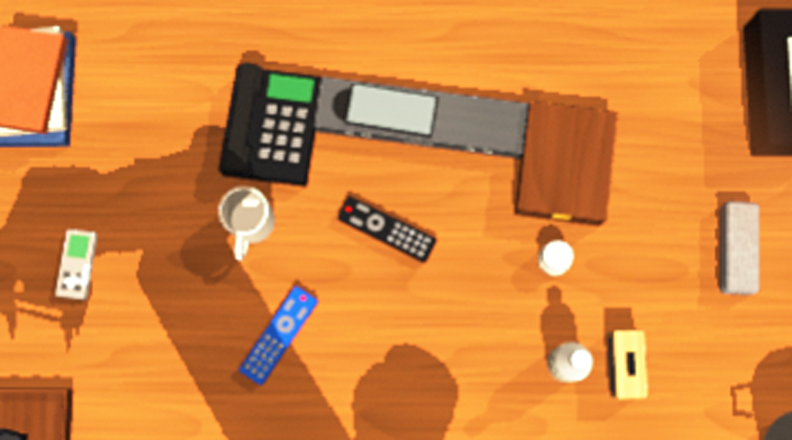

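View pics/side0.png

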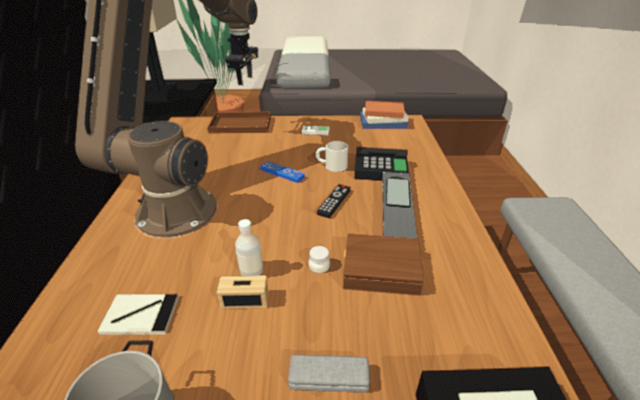

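The black remote is at crop (387,228), which is full-picture (306,194). The blue one is a decoy. The telephone stands on the left (+y), with the block turned slightly. The mug is in front of the telephone and the jar in front of the box.

```bash
cat >> h.py <<'E'
def rect(P,c,r,z0,z1):
    m=(abs(P[...,0]-c[0])<r)&(abs(P[...,1]-c[1])<r)&(P[...,2]>z0)&(P[...,2]<z1)
    q=P[m][:,:2].astype(np.float32); (cx,cy),(a,b),_=R=cv2.minAreaRect(q); B=cv2.boxPoints(R)
    e=max([B[1]-B[0],B[2]-B[1]],key=np.linalg.norm); e=e*np.sign(e[1])
    return (round(cx,1),round(cy,1)),sorted((round(a),round(b))),"yaw_y",round(float(np.degrees(np.arctan2(-e[0],e[1]))),2),len(q)
def block(P,y0=-150,y1=130):
    # front edge of the block: per-column nearest x of points at height ~40
    m=(P[...,2]>30)&(P[...,2]<48)&(P[...,1]>y0)&(P[...,1]<y1)&(P[...,0]>560)&(P[...,0]<720)
    q=P[m]; ys=np.arange(y0,y1,8); E=[]
    for y in ys:
        k=q[abs(q[:,1]-y-4)<4]
        if len(k)>3: E.append((k[:,0].min(),y+4))
    E=np.array(E); f=np.polyfit(E[:,1],E[:,0],1)
    for _ in range(3):
        r=E[:,0]-np.polyval(f,E[:,1]); g=abs(r)<4; f=np.polyfit(E[g,1],E[g,0],1)
    return f,g.sum(),len(g),"yaw",round(float(np.degrees(np.arctan(-f[0]))),2)
E
python3 - <<'E'
from h import *
for c in("top","side"):
    P=np.load(c+"0.npy"); print(c)
    print(rect(P,(498,33),110,8,30)); print("block",block(P,-120,120))
    print("box",rect(P,(605,-265),130,50,70)); print("tel",rect(P,(645,245),140,30,75))
    print("jar",rect(P,(440,-250),60,30,70)); print("mug",rect(P,(520,265),70,20,100))
E
```

```text
top
((491.3, 35.0), [206, 211], 'yaw_y', -86.28, 583)
block (array([1.38146656e-01, 6.49566499e+02]), np.int64(30), 30, 'yaw', -7.87)
box ((607.8, -264.4), [151, 194], 'yaw_y', 82.07, 1952)
tel ((633.8, 215.5), [206, 273], 'yaw_y', 83.48, 2374)
jar ((445.9, -244.3), [45, 47], 'yaw_y', 18.4, 144)
mug ((521.3, 257.6), [103, 150], 'yaw_y', 80.34, 363)
side
((509.4, 52.4), [49, 206], 'yaw_y', -27.96, 547)
block (array([1.41169644e-01, 6.53856904e+02]), np.int64(28), 28, 'yaw', -8.04)
box ((611.2, -265.9), [155, 194], 'yaw_y', 82.47, 3298)
tel ((632.6, 213.9), [198, 286], 'yaw_y', 79.01, 1759)
jar ((450.0, -246.9), [44, 50], 'yaw_y', -1.05, 290)
mug ((533.8, 258.7), [84, 159], 'yaw_y', 49.87, 595)
```

jog_arm(
  motion=[
    [0,0,-6.1,0,0,0,95],
    [0,0,0,-36,-42,0,95],
    [0,0,0,-36,-42,0,95],
    [0,0,0,-36,-42,0,95],
    [0,0,0,-36,-42,0,95],
    [0,0,0,-36,-42,0,95],
    [0,0,0,-36,-42,0,95],
    [0,0,0,-36,-42,0,95],
    [0,0,0,-36,-42,0,95],
    [0,0,0,-36,-42,0,95],
  ],
)

```text
t: 2.45
eef_pos: [421.2, 185.3, 292.5]
tcp_rot: [3.141, 0.001, 3.002]
ft_force: [0.7, 0.5, 0.2]
opening: 0.997
grip_force: 0.0
```

jog_arm(
  motion=[
    [0,0,0,-8,-46,0,95],
    [0,0,0,-8,-46,0,95],
    [0,0,0,-8,-46,0,95],
    [0,0,0,0,0,0,95],
    [0,0,0,0,0,0,95],
  ],
)

```text
t: 3.08
eef_pos: [425.1, 47.1, 292.3]
tcp_rot: [3.141, 0.0, 3.002]
ft_force: [-0.5, 0.2, -0.7]
opening: 0.999
grip_force: 0.0
```

Run:
```python
from h import *
s=env.state(); print(s["t"],s["eef_pos"],s["tcp_rot"])
d=env.read_camera("wrist"); save(d,"w1.png"); P=cloud(d); np.save("w1.npy",P)
print(rect(P,(498,37),70,8,30))
try: print(block(P,-100,120))
except Exception as e: print(e)
```

```text
3.075 [425.05188122  47.14348045 292.32057562] [3.14131478e+00 2.55178618e-04 3.00153774e+00]
((500.4, 39.5), [46, 169], 'yaw_y', -26.79, 4676)
(array([1.36666266e-01, 6.51367347e+02]), np.int64(28), 28, 'yaw', -7.78)
```

View pics/w1.png

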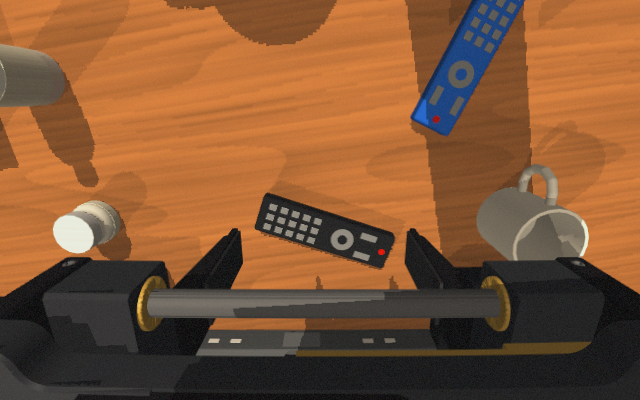

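Run:
```python
from h import *
P=np.load("w1.npy"); print(rect(P,(500,39),97,8,30), env.nose_length)
```

```text
((500.7, 39.9), [46, 170], 'yaw_y', -26.79, 5093) 77.60000000000001
```

jog_arm(
  motion=[
    [0,0,0,0,3,50,95],
    [0,0,0,0,0,50,95],
    [0,0,0,0,0,50,95],
    [0,0,0,0,0,40,95],
    [0,0,0,0,0,17,95],
    [0,0,0,0,0,0,95],
    [0,0,0,0,0,0,95],
  ],
)

```text
t: 4.0
eef_pos: [425.7, 50.5, 85.8]
tcp_rot: [3.141, 0.001, 3.003]
ft_force: [0.4, -0.4, 0.9]
opening: 0.998
grip_force: 0.0
```

jog_arm(
  motion=[
    [0,0,0,-6,0,3,95],
    [0,0,0,-10,0,0,95],
    [0,0,0,-10,0,0,95],
    [0,0,0,-10,0,0,95],
    [0,0,0,-10,0,0,95],
    [0,0,0,-10,0,0,95],
    [0,0,0,-10,0,0,95],
    [0,0,0,-10,0,0,95],
    [0,0,0,-10,0,0,95],
    [0,0,0,0,0,0,95],
  ],
)

```text
t: 5.25
eef_pos: [511.4, 37.8, 82.2]
tcp_rot: [3.141, 0.001, 3.002]
ft_force: [-0.5, -0.1, 0.5]
opening: 1.0
grip_force: 0.0
```

Run:
```python
from h import *
s=env.state(); print(s["t"],s["eef_pos"],s["tcp_rot"])
for c in("wrist","top"):
    d=env.read_camera(c); save(d,c+"2.png"); P=cloud(d); np.save(c+"2.npy",P)
a=cv2.imread("pics/top2.png")[90:290,130:490]; b=cv2.imread("pics/wrist2.png")
cv2.imwrite("pics/b.png",np.vstack([cv2.resize(a,(480,267)),cv2.resize(b,(480,300))]))
```

```text
5.25 [511.41657189  37.81819839  82.19631472] [3.14141118e+00 1.03302667e-03 3.00212030e+00]
```

View pics/b.png

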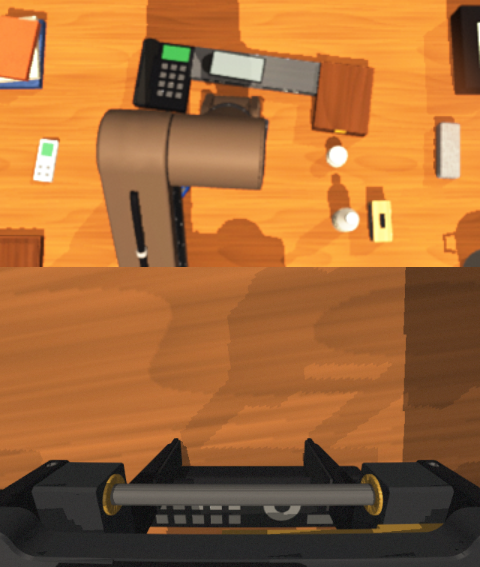

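Both fingers have squared up on the remote, and it shows parallel to the rod in the wrist view. I'll keep pushing towards the block.

jog_arm(
  motion=[
    [0,0,0,-8,0,0,95],
    [0,0,0,-10,0,0,95],
    [0,0,0,-10,0,0,95],
    [0,0,0,-10,0,0,95],
    [0,0,0,-10,0,0,95],
    [0,0,0,-10,0,0,95],
    [0,0,0,-10,0,0,95],
    [0,0,0,-8,0,0,95],
    [0,0,0,-4,0,0,95],
    [0,0,0,0,0,0,95],
  ],
)

```text
t: 6.6
eef_pos: [590.1, 26.8, 82.2]
tcp_rot: [3.141, 0.0, 3.002]
ft_force: [-0.5, -0.4, 0.7]
opening: 1.0
grip_force: 0.0
```

jog_arm(
  motion=[
    [0,0,0,-2,0,0,95],
    [0,0,0,-2,0,0,95],
    [0,0,0,0,0,0,95],
  ],
)

```text
t: 6.98
eef_pos: [594.0, 26.3, 82.2]
tcp_rot: [3.141, 0.0, 3.002]
ft_force: [-0.6, 0.3, -1.0]
opening: 1.0
grip_force: 0.0
```

jog_arm(
  motion=[
    [0,0,0,-2,0,0,95],
    [0,0,0,-1,0,0,95],
    [0,0,0,0,0,0,95],
  ],
)

```text
t: 7.35
eef_pos: [596.9, 25.9, 82.3]
tcp_rot: [3.141, 0.0, 3.002]
ft_force: [-0.1, 0.6, -0.2]
opening: 0.998
grip_force: 0.2
```

jog_arm(
  motion=[
    [0,0,0,-1.5,0,0,95],
    [0,0,0,0,0,0,95],
  ],
)

```text
t: 7.6
eef_pos: [597.4, 25.7, 82.2]
tcp_rot: [-3.141, -0.002, 3.003]
ft_force: [-5.8, -0.2, 5.1]
opening: 0.996
grip_force: 3.0
```

jog_arm(
  motion=[
    [0,0,0,-1.5,0,0,95],
    [0,0,0,0,0,0,95],
  ],
)

```text
t: 7.85
eef_pos: [597.8, 25.7, 82.2]
tcp_rot: [-3.141, -0.005, 3.004]
ft_force: [-13.1, 0.0, 9.4]
opening: 1.001
grip_force: 5.9
```

jog_arm(
  motion=[
    [0,0,0,8,0,0,95],
    [0,0,0,30,0,0,95],
    [0,0,0,20,0,-40,95],
    [0,0,0,20,0,-50,95],
    [0,0,0,20,0,-50,95],
    [0,0,0,20,0,-30,60],
    [0,0,0,0,0,0,0],
    [0,0,0,0,0,0,0],
  ],
)

```text
t: 8.85
eef_pos: [483.2, 41.8, 251.6]
tcp_rot: [3.141, 0.0, 3.002]
ft_force: [0.8, 0.7, -0.0]
opening: 0.739
grip_force: 0.0
```

```bash
cat > look.py <<'E'
from h import *; import sys
n=sys.argv[1]; s=env.state(); print(s["t"],s["eef_pos"],s["tcp_rot"],s["opening"])
d=env.read_camera("wrist"); save(d,n+".png"); P=cloud(d); np.save(n+".npy",P)
cx,cy=float(sys.argv[2]),float(sys.argv[3])
print("block",block(P,-110,120))
a=np.radians(-7.93); R=np.array([[np.cos(a),-np.sin(a)],[np.sin(a),np.cos(a)]])
Q=(P[...,:2]-[694,-19])@R      # block frame
m=(P[...,2]>10)&(P[...,2]<28)&(Q[...,0]<-42)&(Q[...,0]>-150)&(abs(Q[...,1])<176)
q=Q[m].astype(np.float32)
lo,hi=np.percentile(q,[.5,99.5],axis=0); print("remote in block frame",lo.round(1),hi.round(1),cv2.minAreaRect(q),len(q))
E
python3 look.py w3 627 44
```

```text
8.85 [483.164046    41.75906071 251.61797156] [3.14149177e+00 2.10902772e-04 3.00216421e+00] 0.7391686267556606
block (array([1.35719898e-01, 6.51142409e+02]), np.int64(26), 28, 'yaw', -7.73)
remote in block frame [-90.1 -65.6] [-42.3 127.8] ((-66.1484146118164, 30.988853454589844), (48.08880615234375, 199.42599487304688), 0.09536328911781311) 1863
```

View pics/w3.png

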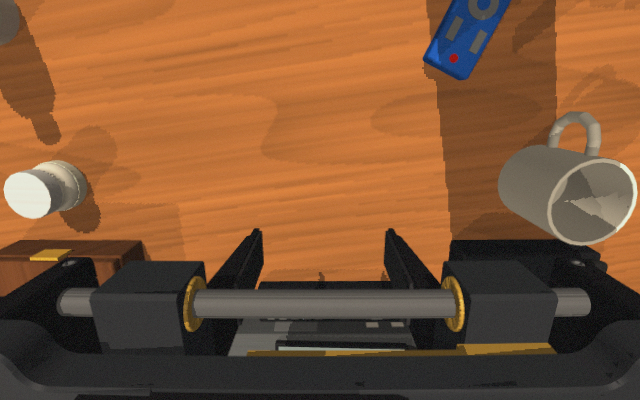

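jog_arm(
  motion=[
    [0,0,0,-30,-26,0,0],
    [0,0,0,-30,-25,0,0],
    [0,0,0,-30,-25,0,0],
    [0,0,0,-30,-25,0,0],
    [0,0,0,-30,-25,0,0],
    [0,0,0,0,0,45,0],
    [0,0,0,0,0,45,0],
    [0,0,0,0,0,30,0],
    [0,0,0,0,0,0,0],
    [0,0,0,0,0,0,0],
  ],
)

```text
t: 10.15
eef_pos: [614.4, -104.0, 132.4]
tcp_rot: [3.142, 0.0, 3.002]
ft_force: [0.1, 1.1, 0.7]
opening: 0.005
grip_force: 0.0
```

jog_arm(
  motion=[
    [0,0,0,0,0,30,0],
    [0,0,0,0,0,15,0],
    [0,0,0,0,0,3,0],
    [0,0,0,0,0,0,0],
  ],
)

```text
t: 10.65
eef_pos: [614.3, -103.8, 84.9]
tcp_rot: [-3.142, 0.001, 3.002]
ft_force: [0.1, -0.0, 0.1]
opening: 0.004
grip_force: 0.0
```

jog_arm(
  motion=[
    [0,0,0,0,6,2,0],
    [0,0,0,0,9,0,0],
    [0,0,0,0,8,0,0],
    [0,0,0,0,8,0,0],
    [0,0,0,0,8,0,0],
    [0,0,0,0,8,0,0],
    [0,0,0,0,8,0,0],
    [0,0,0,0,8,0,0],
    [0,0,0,0,5,0,0],
    [0,0,0,0,0,0,0],
  ],
)

```text
t: 11.9
eef_pos: [623.4, -36.0, 82.2]
tcp_rot: [3.141, 0.0, 3.003]
ft_force: [0.2, 0.1, 0.3]
opening: 0.008
grip_force: 0.0
```

jog_arm(
  motion=[
    [0,0,0,0,6,0,0],
    [0,0,0,0,6,0,0],
    [0,0,0,0,3,0,0],
    [0,0,0,0,2,0,0],
    [0,0,0,0,0,0,0],
  ],
)

```text
t: 12.52
eef_pos: [625.8, -19.4, 82.2]
tcp_rot: [3.141, 0.0, 3.002]
ft_force: [0.5, -0.7, -0.2]
opening: 0.004
grip_force: 0.0
```

jog_arm(
  motion=[
    [0,0,0,0,3,0,0],
    [0,0,0,0,2,0,0],
    [0,0,0,0,0,0,0],
  ],
)

```text
t: 12.9
eef_pos: [626.5, -14.4, 82.2]
tcp_rot: [3.141, 0.0, 3.002]
ft_force: [0.4, -0.6, 0.1]
opening: 0.002
grip_force: 0.0
```

jog_arm(
  motion=[
    [0,0,0,0,2,0,0],
    [0,0,0,0,0,0,0],
  ],
)

```text
t: 13.15
eef_pos: [626.7, -12.5, 82.2]
tcp_rot: [3.141, 0.0, 3.002]
ft_force: [0.4, 0.0, 0.4]
opening: 0.003
grip_force: 0.0
```

jog_arm(
  motion=[
    [0,0,0,0,1.5,0,0],
    [0,0,0,0,0,0,0],
  ],
)

```text
t: 13.4
eef_pos: [626.9, -11.1, 82.2]
tcp_rot: [3.141, -0.0, 3.002]
ft_force: [-0.3, 0.1, -0.3]
opening: 0.009
grip_force: 0.1
```

Run:
```python
from h import *
d=env.read_camera("top"); save(d,"t4.png"); d=env.read_camera("side"); save(d,"s4.png")
a=cv2.imread("pics/t4.png")[110:220,220:420]; b=cv2.imread("pics/s4.png")[120:260,290:490]
cv2.imwrite("pics/c.png",np.hstack([cv2.resize(a,(400,220)),cv2.resize(b,(400,280))[:220]]))
```

jog_arm(
  motion=[
    [0,0,0,0,1.5,0,0],
    [0,0,0,0,0,0,0],
  ],
)

```text
t: 13.75
eef_pos: [627.1, -9.6, 82.2]
tcp_rot: [3.141, -0.0, 3.002]
ft_force: [-0.2, -0.2, -0.0]
opening: 0.006
grip_force: 0.1
```

jog_arm(
  motion=[
    [0,0,0,0,1.5,0,0],
    [0,0,0,0,0,0,0],
  ],
)

```text
t: 14.0
eef_pos: [627.3, -8.9, 82.2]
tcp_rot: [-3.141, -0.0, 3.002]
ft_force: [-1.6, -7.1, -0.1]
opening: 0.002
grip_force: 3.5
```

View pics/c.png

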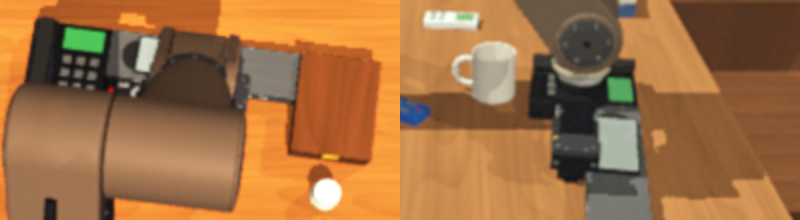

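The arm hides most of the remote, but its red button is at (110,90), beside the telephone, and a contact force has appeared. I'll back off and look.

jog_arm(
  motion=[
    [0,0,0,0,0.8,0,0],
    [0,0,0,0,0,0,0],
    [0,0,0,0,-5,0,0],
    [0,0,0,0,-15,0,0],
    [0,0,0,0,-5,-50,0],
    [0,0,0,20,20,-50,20],
    [0,0,0,35,30,-40,95],
    [0,0,0,35,25,-30,95],
    [0,0,0,35,10,0,95],
    [0,0,0,0,0,0,95],
  ],
)

```text
t: 15.25
eef_pos: [510.4, 69.8, 252.9]
tcp_rot: [3.141, 0.0, 3.004]
ft_force: [0.1, -0.7, -0.1]
opening: 0.479
grip_force: 0.0
```

```bash
python3 look.py w5 640 84
python3 - <<'E'
from h import *
d=env.read_camera("top"); save(d,"t5.png"); d=env.read_camera("side"); save(d,"s5.png")
w=cv2.imread("pics/w5.png"); b=cv2.imread("pics/s5.png")[120:260,310:470]
cv2.imwrite("pics/e.png",np.hstack([cv2.resize(b,(400,350)),cv2.resize(w[150:400,200:486],(400,350))]))
E
```

```text
15.25 [510.38106254  69.79357255 252.93484328] [3.14130517e+00 2.62249109e-04 3.00358112e+00] 0.4788494285816637
block (array([1.37439079e-01, 6.56045116e+02]), np.int64(16), 16, 'yaw', -7.83)
remote in block frame [-90.1  14.9] [-66.1 150.7] ((-78.34228515625, 83.81198120117188), (24.933385848999023, 141.1630401611328), 0.6650222539901733) 1912
```

View pics/e.png

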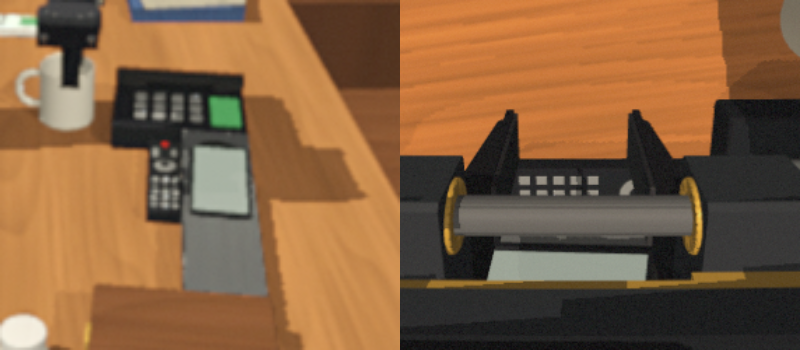

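The remote appears seated, with its long side on the block and its end at the telephone (side crop, around (165,180)). I'll retreat and measure it unobstructed.

jog_arm(
  motion=[
    [0,0,0,30,0,-40,95],
    [0,0,0,30,0,-40,95],
    [0,0,0,25,0,0,95],
    [0,0,0,0,0,0,95],
    [0,0,0,0,0,0,95],
  ],
)

```text
t: 16.02
eef_pos: [429.0, 80.7, 331.9]
tcp_rot: [3.142, -0.0, 3.002]
ft_force: [-0.3, 0.7, 0.4]
opening: 0.998
grip_force: 0.0
```

```bash
python3 look.py w6 640 84
python3 - <<'E'
from h import *
a=np.radians(-7.9); R=np.array([[np.cos(a),-np.sin(a)],[np.sin(a),np.cos(a)]])
def an(P,n):
    Q=(P[...,:2]-[694,-19])@R; Z=P[...,2]
    m=(Z>10)&(Z<27)&(Q[...,0]<-49)&(Q[...,0]>-110)&(Q[...,1]>-10)&(Q[...,1]<178); q=Q[m]
    E=[(y,np.percentile(q[abs(q[:,1]-y)<6][:,0],3)) for y in range(25,170,12) if (abs(q[:,1]-y)<6).sum()>5]
    E=np.array(E); f=np.polyfit(E[:,0],E[:,1],1)
    print(n,"front edge at y=95",np.polyval(f,95).round(1),"slope deg",np.degrees(f[0]).round(2),"y range",np.percentile(q[:,1],[.5,99.5]).round(1),len(E))
    t=(Z>34)&(Z<50)&(Q[...,0]<-60)&(Q[...,0]>-130)&(Q[...,1]>150)&(Q[...,1]<230)
    if t.sum()>20: print("  tel side y",np.percentile(Q[t][:,1],[1,5]).round(1))
an(np.load("w6.npy"),"wrist")
for c in("side","top"):
    d=env.read_camera(c); save(d,c+"6.png"); an(cloud(d),c)
w=cv2.imread("pics/wrist2.png"); b=cv2.imread("pics/top6.png")[110:220,230:390]; w=cv2.imread("pics/w6.png")
cv2.imwrite("pics/f.png",np.hstack([cv2.resize(b,(400,275)),cv2.resize(w,(400,275))]))
E
```

```text
16.025 [428.96699493  80.73867536 331.92673452] [ 3.14155878e+00 -8.51502318e-05  3.00170716e+00] 0.9979812126069924
block (array([1.33953014e-01, 6.51047116e+02]), np.int64(29), 29, 'yaw', -7.63)
remote in block frame [-47.  -97.9] [-42.1 174.7] ((-44.440185546875, 38.32975769042969), (5.474113941192627, 275.2560729980469), 0.4048689901828766) 874Traceback (most recent call last):
  File "<stdin>", line 11, in <module>
  File "<stdin>", line 7, in an
IndexError: too many indices for array: array is 1-dimensional, but 2 were indexed
```

Run:
```python
from h import *
a=np.radians(-7.9); R=np.array([[np.cos(a),-np.sin(a)],[np.sin(a),np.cos(a)]])
def an(P,n):
    Q=(P[...,:2]-[694,-19])@R; Z=P[...,2]
    m=(Z>9)&(Z<30)&(Q[...,0]<-49)&(Q[...,0]>-110)&(Q[...,1]>-10)&(Q[...,1]<178); q=Q[m]; print(n,len(q))
    E=np.array([(y,np.percentile(q[abs(q[:,1]-y)<6][:,0],3)) for y in range(25,170,12) if (abs(q[:,1]-y)<6).sum()>5])
    if len(E)<4: return
    f=np.polyfit(E[:,0],E[:,1],1)
    print("front edge at y=95",np.polyval(f,95).round(1),"slope deg",np.degrees(f[0]).round(2),"y range",np.percentile(q[:,1],[.5,99.5]).round(1),len(E))
    t=(Z>34)&(Z<50)&(Q[...,0]<-60)&(Q[...,0]>-130)&(Q[...,1]>150)&(Q[...,1]<230)
    if t.sum()>20: print("  tel side y",np.percentile(Q[t][:,1],[1,5]).round(1))
an(np.load("w6.npy"),"wrist")
an(np.load("w5.npy"),"wrist5")
for c in("side","top"):
    d=env.read_camera(c); save(d,c+"6.png"); an(cloud(d),c)
b=cv2.imread("pics/top6.png")[110:220,230:390]; w=cv2.imread("pics/w6.png")
cv2.imwrite("pics/f.png",np.hstack([cv2.resize(b,(400,275),interpolation=2),cv2.resize(w,(400,275))]))
```

```text
wrist 3
wrist5 1947
front edge at y=95 -89.8 slope deg -0.22 y range [ 14.9 151.3] 9
  tel side y [178.3 179. ]
side 403
front edge at y=95 -87.3 slope deg 0.69 y range [  7.4 177.5] 13
  tel side y [175.7 177.7]
top 529
front edge at y=95 -91.9 slope deg -0.17 y range [  6.9 177.2] 13
  tel side y [177.  179.3]
```

View pics/f.png

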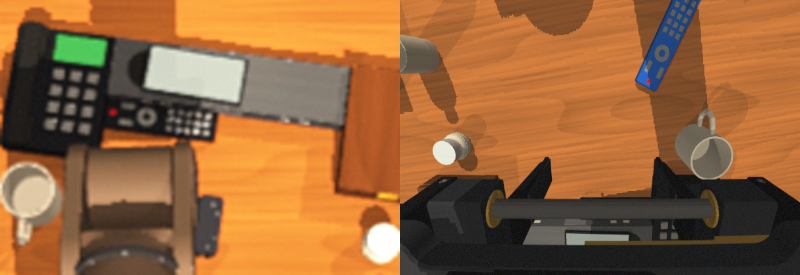

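The remote lies flush: its front edge is 46 mm from the block face within about 1 mm, it is under 1° off parallel, and its end is at the telephone's side. The other things haven't moved, so I'll hand it in.

```bash
python3 -c "
from cell import env
print(env.job_done())"
```

```text
the job is handed in; nothing more can be done
None
```

I pushed the black remote into the corner, flush against the charging block with its end at the telephone's side, and handed the job in at about 16 s of the 48 s allowed; no verdict was shown.

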